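Pack out the slim module and hold the pressure plate home

TASK

Three modules stand in a row in the open receiver chassis, facing a spring-loaded pressure plate; one module is slimmer than the others. Lower the loose aluminium spacer block upright into the one place where the gap between plate and modules is wide enough for it, until it stands on the chassis floor in front of the slim module, roughly in the middle of that module's width, and let go of it. Then push the plate by its handle until it lies flush against the spacer and finish while still pressing it firmly there (about 10 N, the sprung handle roughly half-way in; it all springs back if released), so that the spacer stays clamped square between plate and module; leave the other things on the bench where they are.

Things in the scene. Friction and masses are not known exactly. Their poses are not given: they have to be found in the camera images.
- chassis: Open dark-steel chassis fixed to the bench, base from x -97 to +88 mm, 107 mm to either side, floor 8 mm above the bench; back wall (44 mm high) at +x, end cheeks 36 mm high. Origin on the bench. +x points from pressure plate to modules, away from the robot within 0.3 rad; z up. Module centres at y = -65, 0, +65 mm; which is the slim one varies.
- module_a: One of the two thick modules: aluminium box 48 mm deep (x), 58 mm wide (y), 36 mm high, standing on the chassis floor with its back to the back wall. Origin at the centre of its underside; axes as the chassis. The gap between its front and the pressure plate is only 12 mm, too narrow for the spacer.
- module_b: One of the two thick modules: aluminium box 48 mm deep (x), 58 mm wide (y), 36 mm high, standing on the chassis floor with its back to the back wall. Origin at the centre of its underside; axes as the chassis. The gap between its front and the pressure plate is only 12 mm, too narrow for the spacer.
- slim_front (a point): Centre of the lower front edge of the slim module (aluminium, 30 mm deep, 58 wide, 36 high), on the chassis floor 8 mm above the bench; axes as the chassis. +x points into the module: the gap lies on the -x side, 30 mm between module and resting plate, over 60 mm wide along y. All module tops are 44 mm above the bench.
- spacer_center (a point): Loose aluminium spacer, 0.1 to 0.2 kg, upright: block 20 mm thick (x), 44 wide (y), 40 high, with a grip stub on top 20 (x) by 24 (y) by 32 mm high; 72 mm high in all. Point 36 mm above its underside; the stub's middle is 20 mm above it. z up; same after half a turn. Its thickness goes along chassis x.
- plate (a joint): Travel of the aluminium pressure plate along chassis +x, in m: 0 at rest, 0.010 where it meets the spacer standing against the slim module. The spring resists with 3 N at rest, 4.5 N at 0.010. Plate 12 mm thick, 186 mm wide (y), top 44 mm above the bench; its front at rest is 15 mm on the +x side of the chassis origin.
- plate_handle (a point): Push handle on the plate's -x (robot's) side: upright aluminium tab 12 mm thick (x), 50 wide (y), from 12 to 78 mm above the bench, 46 mm behind the chassis origin at rest. Point at mid-thickness and mid-width, 20 mm below its top edge. Axes as the chassis; push along +x. Its foot is joined to the plate through a sprung plunger; free space behind it.
- handle (a joint): How far the push handle is sprung in towards the plate, in m, 0 to 0.010. The plunger spring starts to give at 5 N, so pushing first carries the plate along unyielding; once the plate is stopped by the spacer the handle springs in, 1 N per mm (15 N fully in). Sprung in by 4 to 8 mm with the plate stopped means firmly pressed.
- mug_center (a point): White mug, 80 mm across, 90 mm high, a bystander; point half-way up.
- mouse_center (a point): Black computer mouse about 75 by 60 mm, 33 mm high, a bystander; point half-way up.
- screwdriver_grip (a point): Screwdriver lying on the bench, a bystander, about 0.2 m long; point in its handle.
- psu_center (a point): Black power supply box 100 by 70 by 35 mm, a bystander; point at its centre.
- tape_center (a point): Grey roll of tape lying flat, 90 mm across, 19 mm high, a bystander; point at its centre.
- coupler_center (a point): Small steel coax coupler standing upright, 24 mm across, 28 mm high, a bystander; point half-way up.
- jar_center (a point): Clear jar 54 mm across, 70 mm high, a bystander; point half-way up.
Things that resemble listed ones, but are neither listed nor needed, are in the scene too. Leave any turquoise look-alike of the part that bears spacer_center alone.

How it is judged:
On the way:
1. the spacer stands on the chassis floor in front of the slim module and has been let go, the plate not yet pressed (y of spacer_center in the frame of slim_front between -0.014 and 0.014 m and z of spacer_center in the frame of slim_front between 0.032 and 0.039 m and x of spacer_center in the frame of slim_front between -0.022 and -0.006 m and angle between spacer_center's own z axis and vertical below 0.12 rad and contact force between the fingers and spacer below 0.3 N and value of joint plate below 0.006 m), for 0.2 s.
At the end, for the whole second after the job is handed in: Spacer upright and square (0.06 rad) on the chassis floor, within 14 mm of the slim module's middle and 3 mm of its front; plate over 8 mm in, pressing the spacer with over 2.5 N and it the module with over 2 N; the robot presses the plate (over 3 N) and does not touch the spacer (y of spacer_center in the frame of slim_front between -0.014 and 0.014 m and z of spacer_center in the frame of slim_front between 0.032 and 0.039 m and x of spacer_center in the frame of slim_front between -0.013 and -0.007 m and angle between spacer_center's own z axis and vertical below 0.06 rad and angle between the x axis of spacer_center and the x axis of chassis, either way round below 0.06 rad and value of joint plate above 0.008 m and contact force between plate and spacer above 2.5 N and contact force between spacer and module_slim above 2 N and contact force between any of the fingers, the arm and plate above 3 N and contact force between the fingers and spacer below 0.3 N); the arm keeps its last pose, push and grip.
It fails at once if another thing on the bench (mug, mouse, screwdriver, power supply, tape, jar, coupler) is shifted by more than 30 mm (distance of any of mug_center, mouse_center, screwdriver_grip, psu_center, tape_center, jar_center, coupler_center from where it was at the start of the episode above 0.03 m).
It also fails if it takes over 48 s, if anything falls off the work surface, if the arm or the gripper's body presses on something with over 40 N, if the wrist force passes 120 N, or if a joint passes its speed limit or range.

ROBOT

A 6-joint arm with a two-finger parallel gripper is mounted at the origin on the work surface. World frame = base frame: x ahead of the robot, y to its left, z up, the work surface at z = 0. Lengths are in m, angles in rad, forces in N, time in s.
With the tool pointing down it reaches from about 0.35 to 0.85 m from the base axis. Payload 8.1 kg.
Tool frame: the origin (TCP) lies midway between the tips of the shut fingers; the grasp point (between the pads) lies 19 mm behind it; z points along the fingers, y is the direction in which the jaws open and shut (so a half turn about z gives the same grasp; the last joint's range is limited). The gripper opens to 93 mm and grips with 3 to 60 N. Pads are 15 mm wide; open, the fingers measure 128 mm over their backs; the gripper's body (75 mm by 188 mm) begins 65 mm behind the grasp point.
Start: joints at [1.083, 0.13, 1.488, -0, 1.523, -0.085], TCP at [0.235, 0.552, 0.219] pointing down, gripper open.
Joint ranges: [-2.96, 2.96], [-0.89, 2.26], [0.02, 2.5], [-1.34, 4.48], [0, 2.73], [-2.66, 2.66]. Speed limits (rad/s): [2.39, 2.39, 2.79, 3.14, 3.14, 3.14].

INTERFACE

Orientations are given as a rotation vector (axis times angle).
In Python, from plant import robot, optics, ticket gives the robot as it stands.
- The arm moves only by the tool send_rows, never from a script. Its argument "targets" is a list of rows, each a list of 3 entries, a list of its own where there are three numbers: the opening, from -1 (shut) to 1 (fully open), then the shift along the tool's x, y, z in mm, then the turn about the tool's z in rad. A call has 1 to 12 rows; each row shifts and turns the commanded pose from where the row before left it, along the tool's axes as they then stand; what a row does not reach is not made up. A row lasts 1/10 s, in which the tool goes at most 50 mm and 8.59 degrees, less where a joint would pass 70% of its speed; a pose out of reach is approached as far as the arm can. A call with a gripper value outside its range is refused whole. The fingers move at their own pace and stop on an object; "newtons" is the grip in N (left out, the last holds). Time passes only in rows, so rows that do not move let the fingers close. It gives the time, the measured TCP pose, the force and the opening at its end, in the units of the state.
- robot.read_state(): the state, without advancing time (a new reading comes with each control period).
- optics.read_camera(name): name is "scene" or "side" or "wrist"; returns a dict with "color" (480x640x3 uint8, red, green, blue), "K" (3x3 intrinsics, pixels), "position" and "orientation" of the camera in the world. Camera axes: x right, y up, looking along -z (the intrinsics and any distortion apply to the point x, -y, -z); pixel columns grow to the right and rows downward; lengths in m; the calibration is good to about 2 mm. A picture is of the moment at which its call begins. There is no depth.
- ticket.close_job(): hands the job in, once; it reports no verdict.
Trained networks look in the newest picture that a camera, given by its name, has taken for a name from the list of things; names that differ only in an ending like _2 or _b are one class to them, and where a whole thing is asked for, a point or a joint stands for the part that bears it (a point fixed in the world has none). Each returns a list of dicts, best first, with "confidence" (0 to 1); they miss things now and then, are a little off and sometimes report something else, mostly with a low value. They report only what shows in the picture. A call takes as long as a camera call. They do not tell look-alikes from the thing itself.
- optics.cut_out(camera, name): "region" (480x640 bool, what is visible of it) and "point" ([column, row] in pixels, amid what is visible of it).
The state is a dict: "t": time; "q": joint angles; "dq": joint speeds; "joint_torque": joint torques, N m; "tool_pos": TCP position; "orientation": TCP orientation; "force": force on the tool from outside, world axes, zero at the start; "wrist_torque": the same for the moment, N m; "opening": finger opening in m.
Only numpy, scipy, OpenCV 4.12 (cv2) and the standard library are available. Lean on these libraries where they do the work, as an engineer would, in place of code of your own. Each camera call takes 0.05 s, during which the arm holds its last target.

## Working session

There is one attempt and no reset: what is moved stays moved. The work goes in short steps, Python scripts to look and compute and a tool call to move; the robot and the scene stay as the last step left them, time stands still between calls to the robot, and variables do not carry over. Pictures are saved under pics/ and viewed, and the job is handed in when it is done.

Besides the shell and the picture viewer there is one more tool, called after "Request:" as a command line: name --argument value ..., lists and objects as JSON in quotes. send_rows: Moves the arm, as the interface text tells. Its arguments: {"type":"object","properties":{"targets":{"type":"array","items":{"type":"array"}},"newtons":{"type":"number"}},"required":["targets"]}

```bash
ls; mkdir -p pics; python3 - <<'E'
from plant import robot, optics, ticket
import cv2,numpy as np
print(robot.read_state())
for n in ["scene","side","wrist"]:
    c=optics.read_camera(n)
    print(n,c["K"],c["position"],c["orientation"],[k for k in c])
    cv2.imwrite(f"pics/{n}0.png",c["color"][:,:,::-1])
E
```

```text
pics
{'t': 0.0, 'q': array([ 1.08259574e+00,  1.31167369e-01,  1.48929033e+00, -1.18363894e-05,
        1.52299840e+00, -8.54080520e-02]), 'dq': array([ 0.00063803,  0.00112418,  0.00055945,  0.00049947, -0.00043101,
        0.00064208]), 'joint_torque': array([ 1.55712689e-03, -5.59861887e+01, -4.91751981e+01,  7.69927120e-02,
        3.57653957e-02, -1.06527025e-04]), 'tool_pos': array([0.23490922, 0.55147464, 0.21757768]), 'orientation': array([-6.28332251e-01, -3.07758906e+00,  2.81233029e-03]), 'force': array([-0.40353187,  0.66492406,  0.39174821]), 'wrist_torque': array([ 0.0077818 , -0.00300555,  0.04498742]), 'opening': 0.09266062312035935}
scene [[624.9863165    0.         311.97419981]
 [  0.         624.9863165  240.76319558]
 [  0.           0.           1.        ]] [ 1.13871711 -0.71896697  1.04046306] [0.70442398 0.25472182 0.63748412] ['color', 'K', 'position', 'orientation']
side [[579.24321526   0.         321.51489828]
 [  0.         579.24321526 244.381971  ]
 [  0.           0.           1.        ]] [ 0.32263403 -1.06462642  0.97591694] [ 0.87153114 -0.09727147 -0.18070218] ['color', 'K', 'position', 'orientation']
wrist [[375.03075363   0.         320.05980834]
 [  0.         375.03075363 239.56658603]
 [  0.           0.           1.        ]] [0.17262119 0.57902711 0.38386762] [-0.22099423 -0.14516884  1.16221025] ['color', 'K', 'position', 'orientation']
```

View pics/scene0.png

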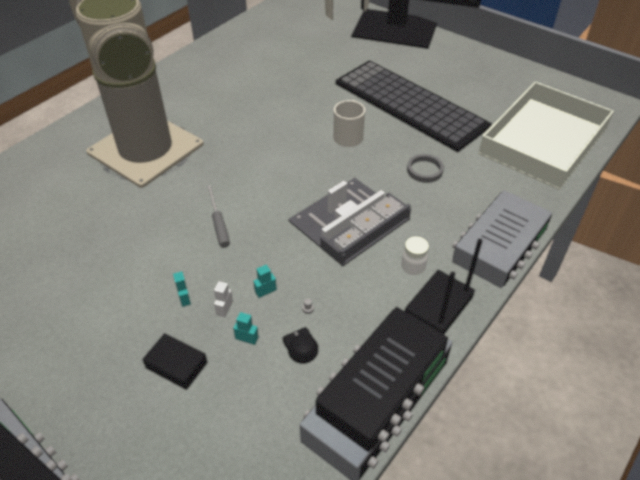

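View pics/side0.png

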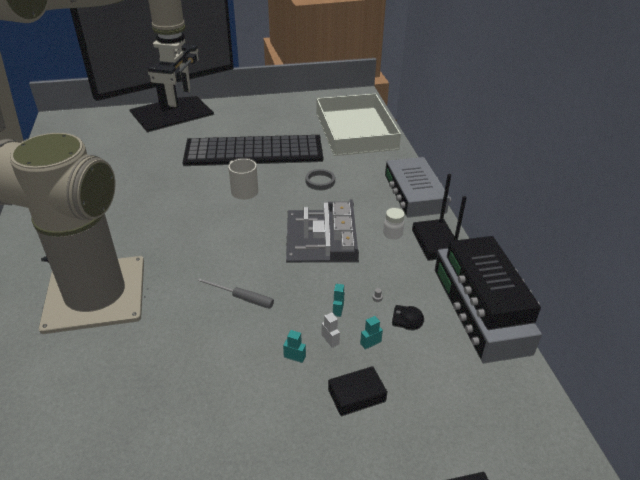

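View pics/wrist0.png

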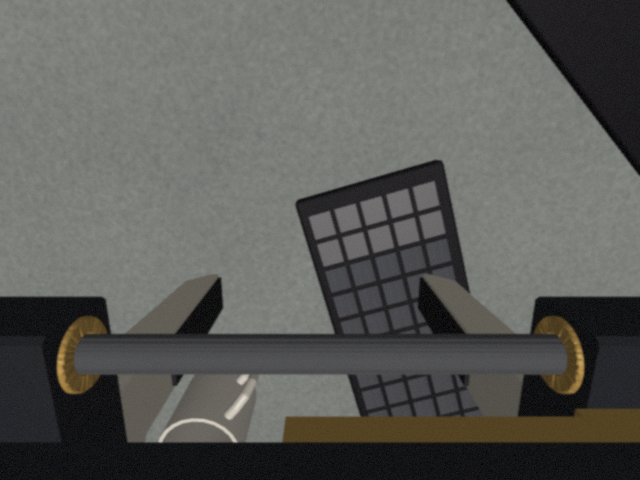

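The spacer is the white stubbed block at about scene (222,297) and side (330,330), with three turquoise look-alikes around it. The chassis is at about scene (350,220) and side (322,232). I'll zoom in on both.

```bash
cat > h.py <<'E'
import numpy as np, cv2
from scipy.spatial.transform import Rotation as R
from scipy.optimize import least_squares
def proj(c,P):
    P=np.atleast_2d(P); Rm=R.from_rotvec(c["orientation"]).as_matrix()
    p=(P-c["position"])@Rm; p=p*[1,-1,-1]
    return (p[:,:2]/p[:,2:])@np.diag([c["K"][0,0],c["K"][1,1]])+c["K"][:2,2]
def ray(c,uv):
    d=np.array([(uv[0]-c["K"][0,2])/c["K"][0,0],-(uv[1]-c["K"][1,2])/c["K"][1,1],-1])
    return np.array(c["position"]),R.from_rotvec(c["orientation"]).as_matrix()@d
def atz(c,uv,z):
    o,d=ray(c,uv); return o+d*(z-o[2])/d[2]
def crop(c,x0,y0,w,h,s,fn):
    im=c["color"][y0:y0+h,x0:x0+w,::-1]
    cv2.imwrite(fn,cv2.resize(im,None,fx=s,fy=s,interpolation=cv2.INTER_CUBIC))
E
python3 - <<'E'
from h import *
from plant import optics
a=optics.read_camera("scene"); b=optics.read_camera("side")
crop(a,280,170,140,100,5.5,"pics/a1.png"); crop(b,275,190,100,80,7,"pics/b1.png")
crop(a,150,250,140,105,5.5,"pics/a2.png"); crop(b,270,270,160,120,5,"pics/b2.png")
for n,c in (("scene",a),("side",b)):
    for t in ["spacer_center","plate","plate_handle","module_a","chassis","slim_front"]:
        try:
            r=optics.cut_out(n,t)
        except Exception as e: print(t,e); continue
        for x in r: print(n,t,round(x["confidence"],2),x["point"],x["region"].sum(),atz(c,x["point"],0.036)[:2].round(3))
E
```

```text
scene spacer_center 0.8 [264.9, 282.5] 509 [ 0.562 -0.162]
scene spacer_center 0.71 [247.1, 330.7] 592 [ 0.613 -0.272]
scene spacer_center 0.58 [221.9, 301.2] 506 [ 0.526 -0.251]
scene spacer_center 0.55 [182.2, 289.4] 342 [ 0.442 -0.279]
scene plate 0.62 [341.9, 210.0] 1415 [0.561 0.103]
scene plate 0.2 [362.7, 219.8] 430 [0.616 0.107]
scene plate_handle 0.82 [336.0, 196.8] 462 [0.525 0.129]
scene plate_handle 0.7 [349.7, 121.3] 1302 [0.381 0.379]
scene module_a 0.92 [363.2, 222.0] 453 [0.621 0.102]
scene module_a 0.83 [382.4, 207.2] 388 [0.628 0.167]
scene chassis 0.75 [346.3, 214.7] 4741 [0.578 0.097]
scene slim_front 0.86 [345.4, 238.3] 294 [0.619 0.038]
side spacer_center 0.95 [370.7, 334.3] 507 [ 0.599 -0.276]
side spacer_center 0.74 [295.4, 348.5] 556 [ 0.435 -0.284]
side spacer_center 0.7 [330.0, 329.7] 472 [ 0.517 -0.246]
side spacer_center 0.59 [338.0, 297.4] 334 [ 0.555 -0.154]
side plate_handle 0.55 [303.4, 226.5] 112 [0.523 0.119]
side module_a 0.72 [343.6, 224.5] 301 [0.629 0.108]
side module_a 0.62 [342.0, 209.5] 272 [0.639 0.174]
side chassis 0.88 [316.0, 240.4] 2903 [0.544 0.056]
side chassis 0.66 [338.8, 208.6] 223 [0.632 0.179]
side slim_front 0.55 [344.7, 240.9] 200 [0.616 0.041]
```

```bash
sleep 1
```

```text
(no output)
```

View pics/a1.png

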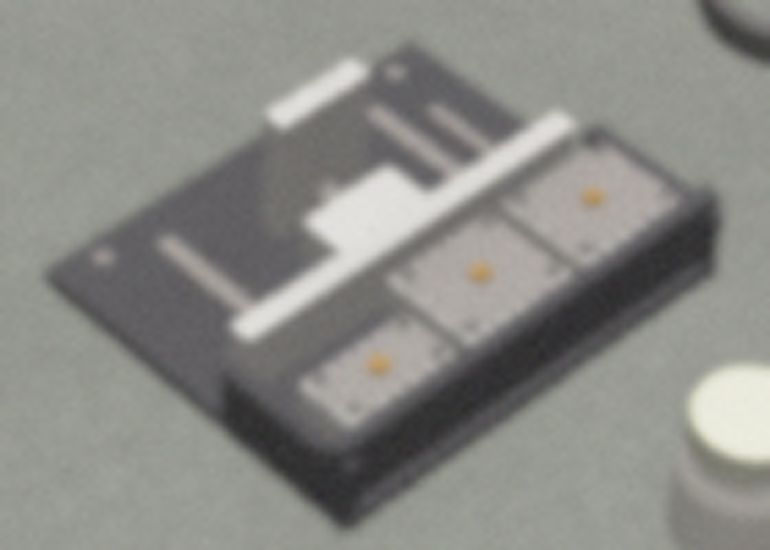

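View pics/b1.png

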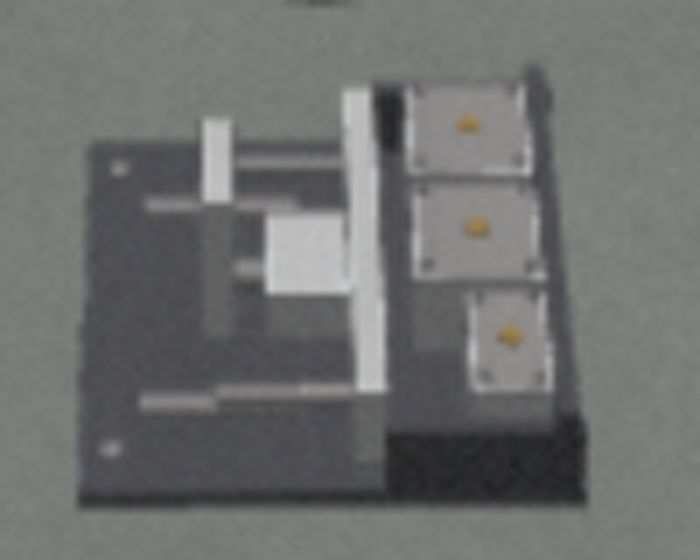

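View pics/a2.png

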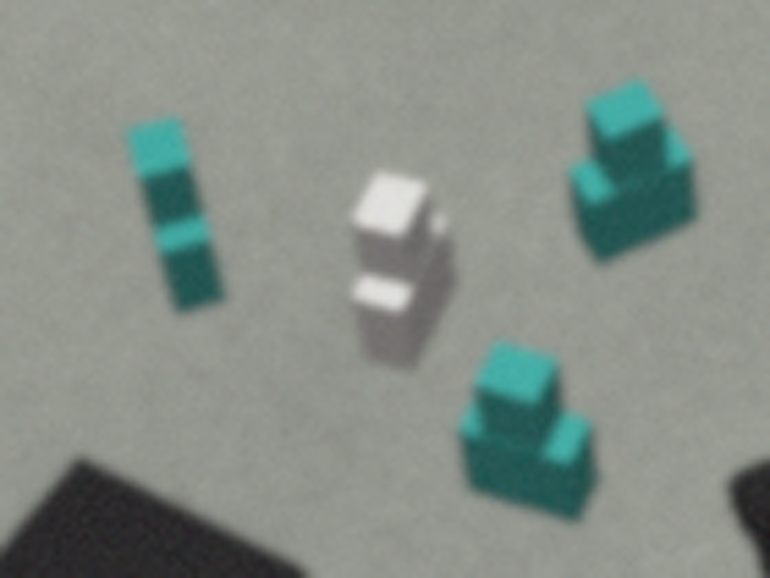

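View pics/b2.png

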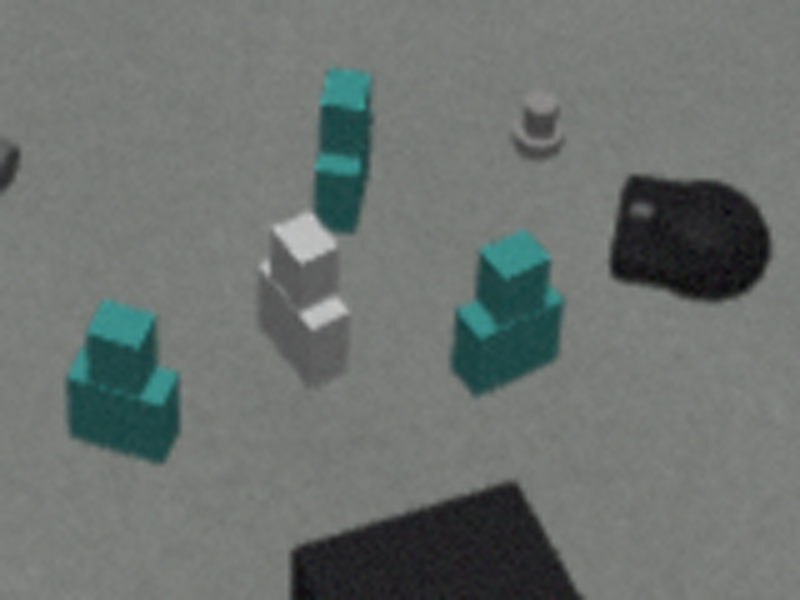

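```bash
cat > fit0.py <<'E'
from h import *
from plant import optics
a=optics.read_camera("scene"); b=optics.read_camera("side")
def full(p,o,s): return (np.array(p,float)+.5)/s-.5+o
def T(v,P):
    c,s=np.cos(v[2]),np.sin(v[2]); P=np.array(P,float)/1e3
    return np.c_[P[:,0]*c-P[:,1]*s+v[0],P[:,0]*s+P[:,1]*c+v[1],P[:,2]]
CA=[((50,272),(-97,-107,8)),((345,527),(88,-107,0)),((235,325),(3,-93,44)),((250,340),(15,-93,44)),((565,108),(3,93,44)),((580,122),(15,93,44)),
((265,115),(-52,-25,78)),((285,130),(-40,-25,78)),((355,57),(-52,25,78)),((370,72),(-40,25,78)),((300,385),(45,-94,44)),((400,318),(45,-36,44)),((350,425),(75,-94,44))]
CB=[((78,505),(-97,-107,0)),((585,505),(88,-107,0)),((358,390),(3,-93,44)),((386,390),(15,-93,44)),((343,88),(3,93,44)),((371,88),(15,93,44)),
((203,203),(-52,-25,78)),((233,203),(-40,-25,78)),((203,118),(-52,25,78)),((231,118),(-40,25,78)),((470,390),(45,-94,44)),((552,390),(75,-94,44)),((470,292),(45,-36,44)),((548,292),(75,-36,44)),((412,278),(27,-29,44)),((545,278),(75,-29,44)),((412,185),(27,29,44))]
SA=[(382,172),(428,185),(400,236),(352,215),(370,360),(412,368),(402,310),(412,288)]
SB=[(305,213),(340,240),(305,263),(272,232),(315,385),(347,368),(262,330),(347,305),(312,328),(262,262)]
M=[(x,y,z) for x in(-10,10) for y in (-12,12) for z in (40,72)]+[(x,y,z) for x in(-10,10) for y in (-22,22) for z in (0,40)]
def fch(v):
    return np.r_[(proj(a,T(v,[q for _,q in CA]))-full([p for p,_ in CA],(280,170),5.5)).ravel(),(proj(b,T(v,[q for _,q in CB]))-full([p for p,_ in CB],(275,190),7)).ravel()]
r=least_squares(fch,[.56,.1,0],loss='soft_l1'); print("chassis",r.x.round(4)); e=fch(r.x).reshape(-1,2); print(e.round(1).tolist())
ch=r.x
def fsp(v):
    out=[]
    for c,S,o,s in((a,SA,(150,250),5.5),(b,SB,(270,270),5)):
        pr=proj(c,T(v,M)); S=full(S,o,s)
        for p in S:
            d=pr-p; out.append(d[np.argmin((d**2).sum(1))])
    return np.array(out).ravel()
best=None
for psi in np.arange(-1.5,1.6,.15):
    r=least_squares(fsp,[.52,-.25,psi],loss='soft_l1')
    if best is None or r.cost<best.cost: best=r
print("spacer",best.x.round(4),best.cost,fsp(best.x).reshape(-1,2).round(1).tolist())
E
python3 fit0.py
```

```text
chassis [ 0.5764  0.1157 -0.1799]
[[-1.1, -1.0], [-0.0, 1.0], [-1.3, -0.7], [-0.4, -0.5], [-1.5, -0.1], [-0.5, 0.1], [-0.4, -1.0], [-0.5, -0.9], [-0.5, -0.4], [0.4, -0.5], [-0.5, -0.8], [0.8, -1.6], [-0.1, -0.3], [0.4, 0.5], [0.8, 0.2], [-0.1, -0.1], [0.7, -0.1], [0.5, -0.3], [0.8, -0.3], [0.2, -0.5], [0.6, -0.6], [0.3, 0.1], [0.8, 0.0], [0.7, 0.1], [0.9, 0.1], [-0.3, -0.3], [0.1, -0.3], [0.9, 0.0], [0.4, -0.0], [0.1, -0.1]]
spacer [ 0.5193 -0.2423  0.3681] 7.770820693884694 [[-0.9, -0.8], [0.1, -0.8], [0.4, -0.9], [-0.3, 0.6], [-1.1, -0.3], [0.4, 0.6], [-0.1, -0.6], [0.1, -0.5], [1.4, -0.9], [0.7, 0.7], [-0.3, -0.2], [0.2, -1.1], [-0.4, 1.0], [0.8, 0.6], [-0.7, -1.1], [1.4, 0.9], [0.6, 0.1], [-0.5, 0.2]]
```

The fits agree to about 1 px. The slim module is the one at chassis y=-65. Next I'll work out the move to above the spacer.

```bash
cat >> h.py <<'E'
def plan(x,y,z,jaw,st=None):
    """tool-frame shift (mm) from measured pose, and turn so that the jaw axis has world angle jaw (mod pi)"""
    if st is None:
        from plant import robot; st=robot.read_state()
    Rm=R.from_rotvec(st["orientation"]).as_matrix()
    d=Rm.T@(np.array([x,y,z])-st["tool_pos"])*1e3
    j=np.arctan2(Rm[1,1],Rm[0,1]); t=(j-jaw+np.pi/2)%np.pi-np.pi/2
    d2=[d[0]*np.cos(t)+d[1]*np.sin(t),-d[0]*np.sin(t)+d[1]*np.cos(t),d[2]]
    print("shift before turn",d.round(1),"turn",round(t,4),"shift after turn",np.round(d2,1),"jaw now",round(j,4),"tilt",Rm[:,2].round(4),"t",st["t"],"F",st["force"].round(2),"open",round(st["opening"],4))
E
python3 -c "
from h import *
plan(.5193,-.2423,.20,.368)"
```

```text
shift before turn [-572.8 -619.3   18.7] turn 0.7999 shift after turn [-843.3  -20.7   18.7] jaw now 1.1679 tilt [ 0.  0. -1.] t 0.95 F [-0.01  0.05 -0.52] open 0.0928
```

Request:
send_rows --targets '[[0.1,[0,0,0],0.1333],[0.1,[0,0,0],0.1333],[0.1,[0,0,0],0.1333],[0.1,[0,0,0],0.1333],[0.1,[0,0,0],0.1333],[0.1,[0,0,0],0.1333],[0.1,[-45,0,0],0],[0.1,[-45,0,0],0],[0.1,[-45,0,0],0],[0.1,[-45,0,0],0],[0.1,[-45,0,0],0],[0.1,[-45,0,0],0]]'

```text
t: 2.15
tool_pos: [0.3327, 0.2985, 0.2188]
orientation: [1.776, 2.591, 0.001]
force: [0.9, 0.1, 0.6]
opening: 0.0515
```

Request:
send_rows --targets '[[0.1,[-45,-2,2],0],[0.1,[-45,-2,2],0],[0.1,[-45,-2,2],0],[0.1,[-45,-2,2],0],[0.1,[-45,-2,2],0],[0.1,[-45,-2,2],0],[0.1,[-45,-2,2],0],[0.1,[-45,-2,2],0],[0.1,[-45,-2,2],0],[0.1,[-45,-2,0],0],[0.1,[-45,0,0],0],[0.1,[-45,0,0],0]]'

```text
t: 3.35
tool_pos: [0.5084, -0.2129, 0.2007]
orientation: [1.777, 2.59, 0.0]
force: [-0.3, 0.8, -0.3]
opening: 0.0517
```

Request:
send_rows --targets '[[0.1,[-20,0,0],0],[0.1,[-13,0,0],0],[0.1,[0,0,0],0],[0.1,[0,0,0],0]]'

```text
t: 3.75
tool_pos: [0.5198, -0.2408, 0.2005]
orientation: [-1.776, -2.59, -0.0]
force: [-0.5, -0.4, 0.2]
opening: 0.0511
```

```bash
python3 -c "
from h import *
from plant import optics
plan(.5193,-.2423,.20,.368)
c=optics.read_camera('wrist'); cv2.imwrite('pics/w1.png',c['color'][:,:,::-1])
print(c['position'],c['orientation'])
from fit0 import T,M
print(proj(c,T([.5193,-.2423,.368],M)).round(0).tolist())
"
```

```text
shift before turn [-1.2 -1.   0.5] turn 0.0005 shift after turn [-1.2 -1.   0.5] jaw now 0.3685 tilt [-4.e-04  6.e-04 -1.e+00] t 3.75 F [-0.45 -0.41  0.17] open 0.0511
[ 0.49554881 -0.17682026  0.36674606] [-0.24551472 -0.04636907  0.36699728]
chassis [ 0.5764  0.1157 -0.1799]
[[-1.1, -1.0], [-0.0, 1.0], [-1.3, -0.7], [-0.4, -0.5], [-1.5, -0.1], [-0.5, 0.1], [-0.4, -1.0], [-0.5, -0.9], [-0.5, -0.4], [0.4, -0.5], [-0.5, -0.8], [0.8, -1.6], [-0.1, -0.3], [0.4, 0.5], [0.8, 0.2], [-0.1, -0.1], [0.7, -0.1], [0.5, -0.3], [0.8, -0.3], [0.2, -0.5], [0.6, -0.6], [0.3, 0.1], [0.8, 0.0], [0.7, 0.1], [0.9, 0.1], [-0.3, -0.3], [0.1, -0.3], [0.9, 0.0], [0.4, -0.0], [0.1, -0.1]]
spacer [ 0.5193 -0.2423  0.3681] 7.770820693884694 [[-0.9, -0.8], [0.1, -0.8], [0.4, -0.9], [-0.3, 0.6], [-1.1, -0.3], [0.4, 0.6], [-0.1, -0.6], [0.1, -0.5], [1.4, -0.9], [0.7, 0.7], [-0.3, -0.2], [0.2, -1.1], [-0.4, 1.0], [0.8, 0.6], [-0.7, -1.1], [1.4, 0.9], [0.6, 0.1], [-0.5, 0.2]]
[[307.0, 238.0], [306.0, 248.0], [307.0, 212.0], [306.0, 219.0], [329.0, 238.0], [330.0, 248.0], [330.0, 212.0], [331.0, 219.0], [308.0, 238.0], [307.0, 249.0], [308.0, 195.0], [307.0, 201.0], [328.0, 238.0], [329.0, 249.0], [329.0, 195.0], [330.0, 201.0]]
```

View pics/w1.png

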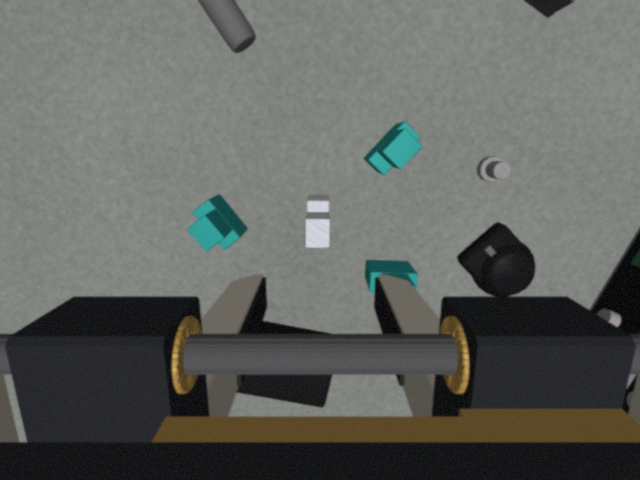

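The wrist view shows the spacer stub top at columns 306–330, rows 219–248, and the body edge at row 196. My prediction was 306–331, 219–248 and 195. Zooming in for yaw.

```bash
sed -i 's/^r=least_squares(fch/if __name__!="__main__": raise SystemExit\nr=least_squares(fch/' fit0.py; cat > m.py <<'E'
from h import *
M=[(x,y,z) for x in(-10,10) for y in (-12,12) for z in (40,72)]+[(x,y,z) for x in(-10,10) for y in (-22,22) for z in (0,40)]
def T(v,P):
    c,s=np.cos(v[2]),np.sin(v[2]); P=np.array(P,float)/1e3
    return np.c_[P[:,0]*c-P[:,1]*s+v[0],P[:,0]*s+P[:,1]*c+v[1],P[:,2]]
E
python3 -c "
from m import *
im=cv2.imread('pics/w1.png')
cv2.imwrite('pics/w1z.png',cv2.resize(im[180:260,270:370],None,fx=7,fy=7,interpolation=cv2.INTER_CUBIC))
g=(im.min(2)>185).astype(np.uint8)[190:255,295:345]
n,l,s,ce=cv2.connectedComponentsWithStats(g)
for i in range(1,n):
  if s[i,4]>40:
    cn=cv2.findContours((l==i).astype(np.uint8),0,2)[0][0]; print(s[i]+[295,190,0,0,0],cv2.minAreaRect(cn))
"
```

```text
[308 201  20  11 206] ((22.5, 16.0), (10.0, 19.0), 90.0)
[306 219  23  28 619] ((22.0, 42.5), (22.0, 27.0), 0.0)
```

View pics/w1z.png

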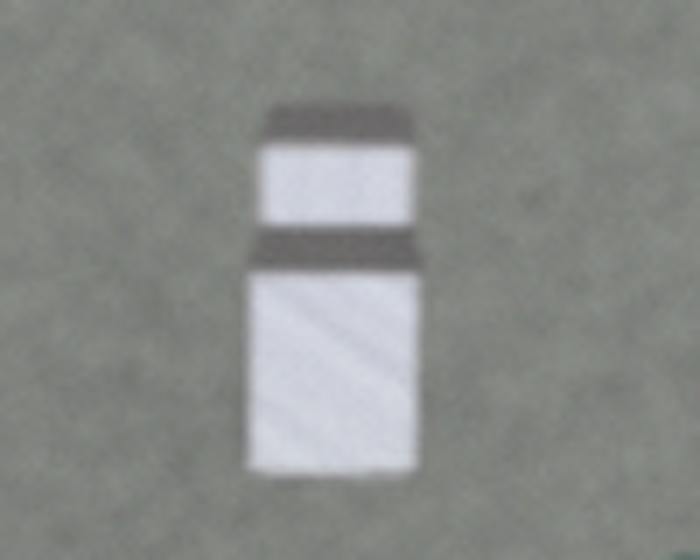

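Request:
send_rows --targets '[[0.1,[-1,-1,40],0],[0.1,[0,0,40],0],[0.1,[0,0,35],0],[0.1,[0,0,25],0],[0.1,[0,0,15],0],[0.1,[0,0,0],0],[0.1,[0,0,0],0],[-1,[0,0,0],0],[-1,[0,0,0],0],[-1,[0,0,0],0],[-1,[0,0,0],0],[-1,[0,0,0],0]]' --newtons 30

```text
t: 5.1
tool_pos: [0.5196, -0.2432, 0.0461]
orientation: [1.777, 2.59, 0.0]
force: [-1.2, -0.1, 2.6]
opening: 0.0195
```

Request:
send_rows --targets '[[-1,[0,0,0],0],[-1,[0,0,0],0],[-1,[0,0,-5],0],[-1,[0,0,-30],0],[-1,[0,0,-40],0],[-1,[0,0,-35],0],[-1,[0,0,0],0]]'

```text
t: 5.8
tool_pos: [0.5224, -0.2448, 0.1622]
orientation: [1.772, 2.583, 0.001]
force: [1.6, -0.5, -1.4]
opening: 0.0198
```

```bash
python3 -c "
from m import *
from plant import optics
plan(.5193,-.2423,.155,.368)
c=optics.read_camera('wrist'); cv2.imwrite('pics/w2.png',c['color'][:,:,::-1])
"
```

```text
shift before turn [ 3.5 -2.1  7.1] turn 0.0003 shift after turn [ 3.5 -2.1  7.1] jaw now 0.3683 tilt [ 0.0083 -0.0049 -1.    ] t 5.8 F [ 1.55 -0.49 -1.44] open 0.0198
```

View pics/w2.png

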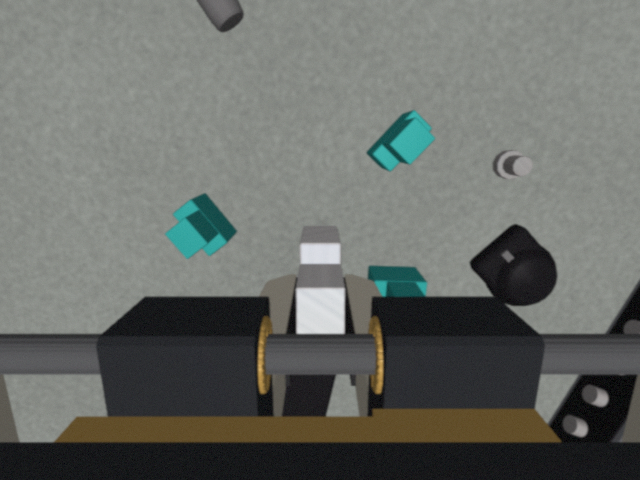

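The spacer is held between the pads, with the stub at about (320,305) in the wrist view. Moving above the gap.

```bash
python3 -c "
from m import *
plan(.5953,.0462,.165,-.18)"
```

```text
shift before turn [244.1 173.7  -6.5] turn 0.5482 shift after turn [298.8  21.   -6.5] jaw now 0.3682 tilt [ 0.0051 -0.003  -1.    ] t 5.85 F [-0.26 -0.21 -2.29] open 0.0198
```

Request:
send_rows --targets '[[-1,[0,0,-6],0.1],[-1,[0,0,0],0.12],[-1,[0,0,0],0.12],[-1,[0,0,0],0.12],[-1,[0,0,0],0.0882],[-1,[30,2,0],0],[-1,[45,3,0],0],[-1,[45,3,0],0],[-1,[45,3,0],0],[-1,[45,3,0],0],[-1,[40,3,0],0],[-1,[30,2,0],0]]'

```text
t: 7.05
tool_pos: [0.5872, 0.0317, 0.1594]
orientation: [-2.409, -2.013, 0.003]
force: [0.8, -0.2, -1.2]
opening: 0.0195
```

Request:
send_rows --targets '[[-1,[19,2,0],0],[-1,[0,0,0],0],[-1,[0,0,0],0],[-1,[0,0,0],0]]'

```text
t: 7.45
tool_pos: [0.5928, 0.0465, 0.1606]
orientation: [-2.412, -2.011, 0.003]
force: [0.2, 0.1, -1.0]
opening: 0.0198
```

```bash
python3 -c "
from m import *
from plant import optics
plan(.5953,.0462,.165,-.18)
c=optics.read_camera('wrist'); cv2.imwrite('pics/w3.png',c['color'][:,:,::-1]); import pickle; pickle.dump(c,open('w3.pkl','wb'))
plan(.5953,.0462,.165,-.18)
"
```

```text
shift before turn [ 0.2  2.5 -4.4] turn -0.0007 shift after turn [ 0.2  2.5 -4.4] jaw now -0.1807 tilt [-1.8e-03 -4.0e-04 -1.0e+00] t 7.45 F [ 0.16  0.14 -1.01] open 0.0198
shift before turn [ 0.3  2.2 -4.1] turn -0.0011 shift after turn [ 0.3  2.2 -4.1] jaw now -0.1811 tilt [-1.2e-03 -3.0e-04 -1.0e+00] t 7.5 F [-0.45 -0.19 -1.43] open 0.0203
```

View pics/w3.png

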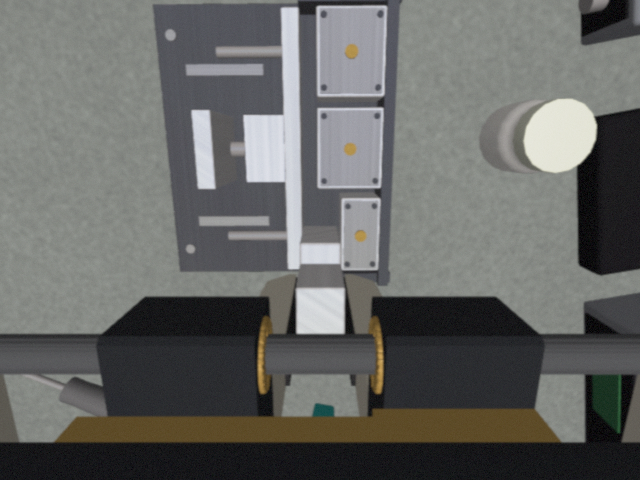

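```bash
python3 -c "
import cv2
im=cv2.imread('pics/w3.png')
cv2.imwrite('pics/w3z.png',cv2.resize(im[0:290,150:410],None,fx=2.05,fy=2.05,interpolation=cv2.INTER_CUBIC))
cv2.imwrite('pics/w3y.png',cv2.resize(im[180:280,270:400],None,fx=5.5,fy=5.5,interpolation=cv2.INTER_CUBIC))
"
```

```text
(no output)
```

View pics/w3z.png

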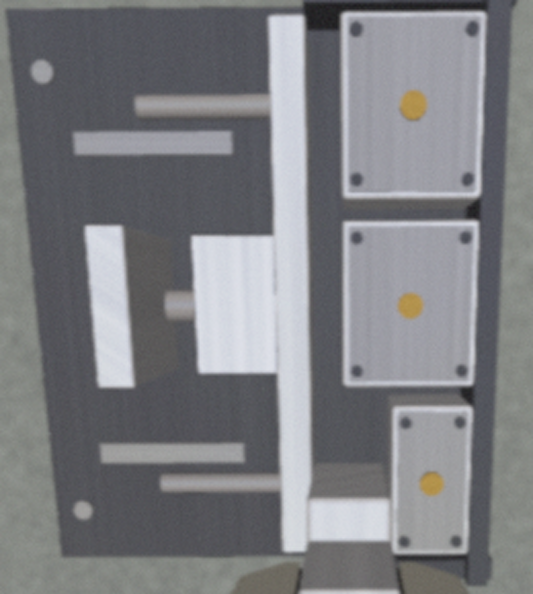

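View pics/w3y.png

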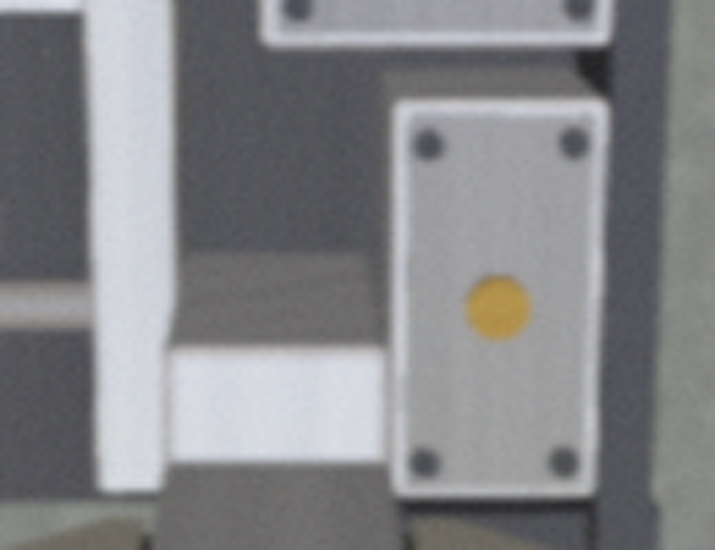

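```bash
python3 - <<'E'
from m import *
import pickle
c=pickle.load(open('w3.pkl','rb'))
P=[((270,17),(3,93,44)),((304,15),(15,93,44)),((284,551),(3,-93,44)),((86,227),(-52,25,78)),((122,227),(-40,25,78)),((98,386),(-52,-25,78)),((134,386),(-40,-25,78)),
((392,407),(45,-36,44)),((471,407),(75,-36,44)),((393,552),(45,-94,44)),((468,552),(75,-94,44)),((344,222),(27,29,44)),((479,222),(75,29,44)),((344,384),(27,-29,44)),((473,384),(75,-29,44)),((342,13),(27,94,44)),((486,13),(75,94,44)),((344,197),(27,36,44)),((480,197),(75,36,44)),((8,10),(-97,107,8)),((62,556),(-97,-107,8))]
uv=(np.array([p for p,_ in P])+.5)/2.05-.5+[150,0]; X=[q for _,q in P]
f=lambda v:(proj(c,T(v,X))-uv).ravel()
r=least_squares(f,[.5764,.1157,-.18],loss='soft_l1'); print(r.x.round(4)); print(f(r.x).reshape(-1,2).round(1).tolist())
print(np.abs(f([.5764,.1157,-.18])).mean(),np.abs(r.fun).mean())
ch=r.x
zb=160.6-46
S=[((172,348),(-10,22,40+zb)),((385,348),(10,22,40+zb)),((185,253),(-10,22,zb)),((365,253),(10,22,zb)),((165,463),(-10,12,40+zb)),((388,463),(10,12,40+zb))]
uv2=(np.array([p for p,_ in S])+.5)/5.5-.5+[270,180]; X2=np.array([q for _,q in S],float)
g=lambda v:(proj(c,T(v[:3],X2+[0,0,v[3]*1e3]))-uv2).ravel()
r=least_squares(g,[.5928,.0465,-.18,0]); print("spacer",r.x.round(4),g(r.x).round(1))
sp=r.x
cs,sn=np.cos(ch[2]),np.sin(ch[2]); d=sp[:2]-ch[:2]
print("spacer in chassis mm",(d[0]*cs+d[1]*sn)*1e3,(-d[0]*sn+d[1]*cs)*1e3,"dyaw",sp[2]-ch[2])
E
```

```text
[ 0.5759  0.1157 -0.1759]
[[-0.9, -1.1], [0.3, -0.2], [-0.7, 1.2], [-0.9, -0.9], [0.6, -1.0], [-0.0, 1.2], [0.5, 1.1], [0.2, -0.3], [1.4, -0.4], [-1.0, 1.7], [0.2, 1.6], [-0.7, -0.6], [0.7, -1.0], [-0.2, 1.8], [0.7, 1.5], [-0.4, -1.0], [1.0, -1.4], [-0.8, 1.1], [0.6, 0.8], [-1.0, -0.9], [0.0, 1.0]]
0.9521550377373473 0.8230350904496818
spacer [ 0.5929  0.0461 -0.1801 -0.0056] [-1.4  0.5  0.7  0.5 -0.1  0.5  0.9  0.5  0.2 -0.9 -0.1 -0.9]
spacer in chassis mm 28.945314873881987 -65.53811475100761 dyaw -0.004198477979033
```

Both fits agree within 1 mm and 0.005 rad. The spacer is over the gap at chassis (29, -65.5), and the gap centre is at (30, -65). Descending.

Request:
send_rows --targets '[[-1,[0,1.5,0],0],[-1,[0,0,10],0],[-1,[0,0,20],0],[-1,[0,0,20],0],[-1,[0,0,20],0],[-1,[0,0,15],0],[-1,[0,0,8],0],[-1,[0,0,4],0],[-1,[0,0,0],0],[-1,[0,0,0],0]]'

```text
t: 8.5
tool_pos: [0.5958, 0.0471, 0.0656]
orientation: [2.411, 2.012, 0.002]
force: [-0.2, 0.4, -1.3]
opening: 0.0198
```

Request:
send_rows --targets '[[-1,[0,0,4],0],[-1,[0,0,3],0],[-1,[0,0,1.5],0],[-1,[0,0,0],0],[-1,[0,0,0],0]]'

```text
t: 9.0
tool_pos: [0.595, 0.0471, 0.0561]
orientation: [-2.412, -2.013, 0.0]
force: [-0.5, -0.0, -0.5]
opening: 0.0198
```

```bash
python3 -c "
from m import *
from plant import optics
plan(.5953,.0462,.054,-.178)
for n,b in (('side',(275,170,110,90)),('scene',(290,160,140,100))):
  c=optics.read_camera(n); crop(c,*b,5.5,'pics/%s4.png'%n)
"
```

```text
shift before turn [-0.9  0.5  2.1] turn -0.002 shift after turn [-0.9  0.5  2.1] jaw now -0.18 tilt [-1.e-04 -0.e+00 -1.e+00] t 9.0 F [-0.48 -0.03 -0.49] open 0.0198
```

View pics/side4.png

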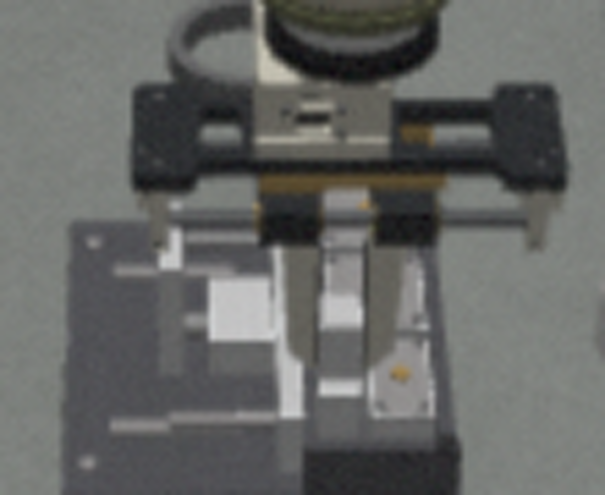

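The spacer is inside the gap, between the plate edge (about column 300) and the slim module (about 370). Lowering slowly until it touches.

Request:
send_rows --targets '[[-1,[0,0,1],0],[-1,[0,0,0],0],[-1,[0,0,1],0],[-1,[0,0,0],0],[-1,[0,0,0],0]]'

```text
t: 9.6
tool_pos: [0.595, 0.0471, 0.0541]
orientation: [-2.412, -2.013, 0.0]
force: [0.6, 0.1, -1.8]
opening: 0.02
```

Request:
send_rows --targets '[[-1,[0,0,1],0],[-1,[0,0,0],0],[-1,[0,0,0],0]]'

```text
t: 9.9
tool_pos: [0.5951, 0.0472, 0.054]
orientation: [2.412, 2.013, 0.0]
force: [-4.1, -0.5, 6.4]
opening: 0.0203
```

Request:
send_rows --targets '[[-0.4,[0,0,0],0],[-0.2,[0,0,0],0],[0.0,[0,0,0],0],[0.0,[0,0,0],0],[0.0,[0,0,0],0],[0.0,[0,0,-5],0],[0.0,[0,0,-20],0],[0.0,[0,0,-40],0],[0.0,[0,0,-40],0],[0,[0,0,-20],0],[0,[0,0,0],0],[0,[0,0,0],0]]'

```text
t: 11.1
tool_pos: [0.5952, 0.0471, 0.1783]
orientation: [2.412, 2.012, 0.001]
force: [-0.1, -0.4, -0.3]
opening: 0.0465
```

```bash
python3 -c "
from m import *
from plant import optics
import pickle
plan(.5953,.0462,.17,-.178)
c=optics.read_camera('wrist'); cv2.imwrite('pics/w5.png',c['color'][:,:,::-1]); pickle.dump(c,open('w5.pkl','wb'))
crop(c,150,90,260,210,3,'pics/w5z.png')
c=optics.read_camera('side');crop(c,275,170,110,90,6,'pics/s5z.png')
"
```

```text
shift before turn [-0.9  0.3  8.3] turn -0.002 shift after turn [-0.9  0.3  8.3] jaw now -0.18 tilt [ 8.e-04 -0.e+00 -1.e+00] t 11.1 F [-0.07 -0.38 -0.32] open 0.0465
```

View pics/w5z.png

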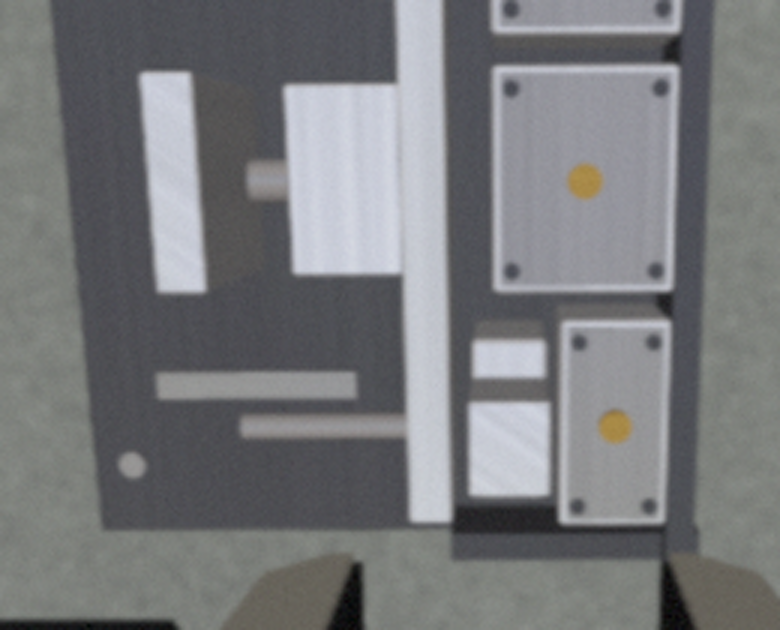

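View pics/s5z.png

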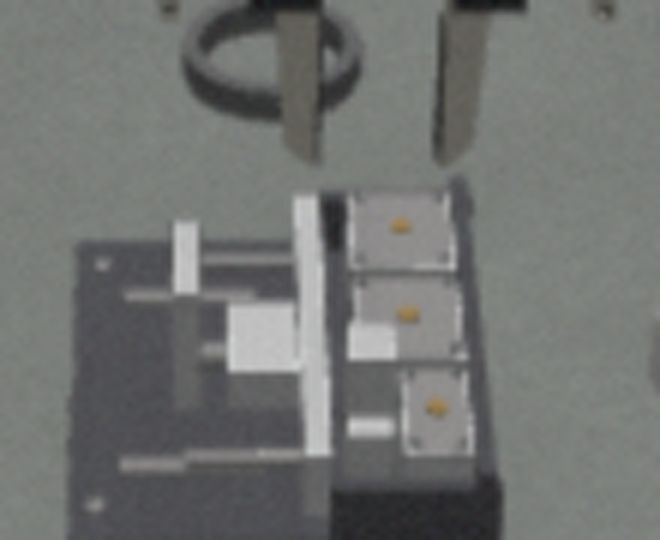

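The spacer stands free and square in front of the slim module, with its stub at about (510,450) in the crop and the plate untouched. Next I'll go behind the handle, with the shut jaws along chassis y so that the push is along tool +x.

```bash
python3 - <<'E'
from m import *
p=T([.5761,.1157,-.177],[(-80,0,50)])[0]; print(p)
plan(p[0],p[1],.165,-.177-np.pi/2+1e-6)
from plant import robot
print(robot.read_state()['q'])
E
```

```text
[0.49734989 0.12978618 0.05      ]
shift before turn [  64.  -109.8   11.4] turn 1.5678 shift after turn [-109.6  -64.4   11.4] jaw now -0.18 tilt [-0.003 -0.    -1.   ] t 11.2 F [ 0.06  0.4  -0.49] open 0.0466
[-6.82449696e-03  1.44692261e-01  1.55042571e+00 -2.95917283e-05
  1.44943146e+00  1.73190422e-01]
```

Request:
send_rows --targets '[[-1,[10,-18,0],0],[-1,[18,-31,0],0],[-1,[18,-31,0],0],[-1,[18,-30,0],0.1],[-1,[0,0,0],0.14],[-1,[0,0,0],0.14],[-1,[0,0,0],0.14],[-1,[0,0,0],0.14],[-1,[0,0,0],0.14],[-1,[0,0,0],0.14],[-1,[0,0,0],0.14],[-1,[0,0,0],0.14]]' --newtons 30

```text
t: 12.4
tool_pos: [0.4971, 0.1296, 0.176]
orientation: [3.131, 0.259, -0.006]
force: [-0.1, 0.7, -0.2]
opening: 0.0004
```

Request:
send_rows --targets '[[-1,[0,0,0],0.14],[-1,[0,0,0],0.14],[-1,[0,0,0],0.068],[-1,[0,0,0],0],[-1,[0,0,0],0]]'

```text
t: 12.9
tool_pos: [0.4975, 0.1297, 0.1768]
orientation: [3.129, -0.274, -0.004]
force: [-0.3, 0.4, 0.5]
opening: 0.0004
```

```bash
python3 - <<'E'
from m import *
from plant import optics,robot
import pickle
plan(.49735,.12979,.045,-.177-np.pi/2+1e-6)
print(robot.read_state()['q'])
c=optics.read_camera('wrist'); cv2.imwrite('pics/w6.png',c['color'][:,:,::-1]); pickle.dump(c,open('w6.pkl','wb'))
E
```

```text
shift before turn [ 1.000e-01 -2.000e-01  1.318e+02] turn 0.0021 shift after turn [ 1.000e-01 -2.000e-01  1.318e+02] jaw now -1.7457 tilt [-2.3e-03 -4.0e-04 -1.0e+00] t 12.9 F [-0.27  0.43  0.54] open 0.0004
[ 1.55266110e-01 -7.73629738e-02  1.77640854e+00 -1.05886527e-05
  1.44487250e+00  1.90093718e+00]
```

View pics/w6.png

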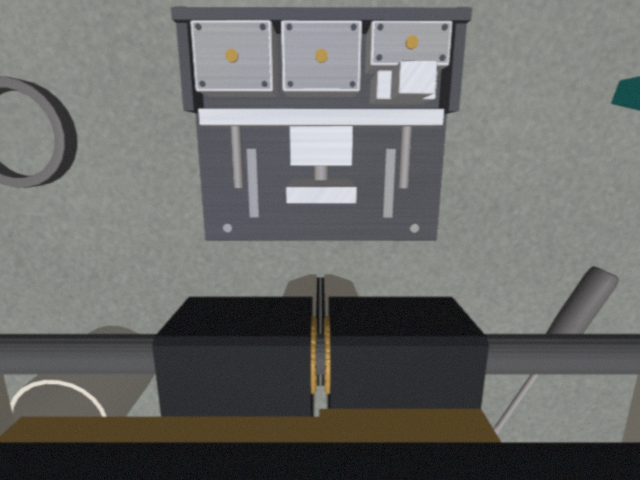

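The shut fingers line up with the handle tab (columns 286–356, rows 187–203). The stub, spacer and plate all look undisturbed. Descending.

Request:
send_rows --targets '[[-1,[0,0,20],0.002],[-1,[0,0,35],0],[-1,[0,0,35],0],[-1,[0,0,25],0],[-1,[0,0,13],0],[-1,[0,0,4],0],[-1,[0,0,0],0],[-1,[0,0,0],0],[-1,[6,0,0],0],[-1,[6,0,0],0],[-1,[0,0,0],0],[-1,[0,0,0],0]]'

```text
t: 14.15
tool_pos: [0.5105, 0.1276, 0.0464]
orientation: [-3.129, 0.281, -0.001]
force: [-0.5, -0.0, 0.5]
opening: 0.0005
```

```bash
python3 - <<'E'
from m import *
from plant import optics
plan(.49735,.12979,.045,-.177-np.pi/2+1e-6)
c=optics.read_camera('side');crop(c,265,150,120,100,6,'pics/s7z.png')
E
```

```text
shift before turn [-13.3   0.2   1.4] turn -0.0024 shift after turn [-13.3   0.2   1.4] jaw now -1.7502 tilt [ 4.e-04  1.e-04 -1.e+00] t 14.15 F [-0.55 -0.    0.49] open 0.0005
```

View pics/s7z.png

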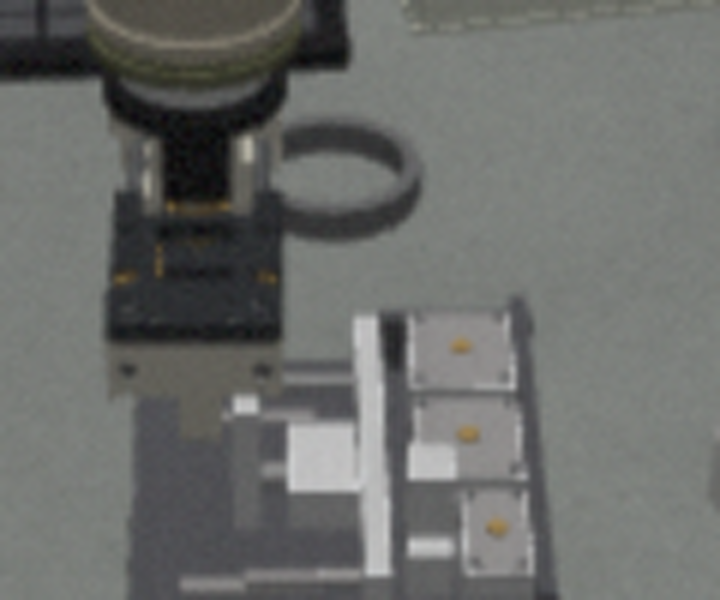

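Request:
send_rows --targets '[[-1,[3,0,0],0],[-1,[2,0,0],0],[-1,[1,0,0],0],[-1,[0,0,0],0],[-1,[0,0,0],0]]'

```text
t: 14.7
tool_pos: [0.5157, 0.1266, 0.0461]
orientation: [3.129, -0.281, -0.001]
force: [-2.9, 0.8, 1.2]
opening: 0.0003
```

Request:
send_rows --targets '[[-1,[1,0,0],0],[-1,[1,0,0],0],[-1,[1,0,0],0],[-1,[0,0,0],0],[-1,[0,0,0],0]]'

```text
t: 15.2
tool_pos: [0.5188, 0.1261, 0.0461]
orientation: [-3.129, 0.281, 0.0]
force: [-4.3, 1.2, 1.1]
opening: 0.0004
```

Request:
send_rows --targets '[[-1,[1,0,0],0],[-1,[1,0,0],0],[-1,[1,0,0],0],[-1,[1,0,0],0],[-1,[0,0,0],0],[-1,[0,0,0],0]]'

```text
t: 15.8
tool_pos: [0.5228, 0.1254, 0.046]
orientation: [-3.129, 0.281, 0.0]
force: [-4.1, 1.7, 1.3]
opening: 0.0005
```

Request:
send_rows --targets '[[-1,[1,0,0],0],[-1,[1,0,0],0],[-1,[0,0,0],0],[-1,[0,0,0],0]]'

```text
t: 16.2
tool_pos: [0.5247, 0.1251, 0.0461]
orientation: [-3.129, 0.281, 0.001]
force: [-5.2, 1.9, 1.8]
opening: 0.0007
```

Request:
send_rows --targets '[[-1,[1,0,0],0],[-1,[1,0,0],0],[-1,[0,0,0],0],[-1,[0,0,0],0]]'

```text
t: 16.6
tool_pos: [0.5264, 0.1247, 0.046]
orientation: [-3.129, 0.281, 0.001]
force: [-5.1, 1.3, 3.4]
opening: 0.0006
```

Request:
send_rows --targets '[[-1,[1,0,0],0],[-1,[1,0,0],0],[-1,[0,0,0],0],[-1,[0,0,0],0]]'

```text
t: 17.0
tool_pos: [0.5281, 0.1244, 0.046]
orientation: [3.129, -0.281, -0.002]
force: [-8.7, 1.7, 4.1]
opening: 0.0001
```

```bash
python3 - <<'E'
from m import *
from plant import optics
plan(.49735,.12979,.045,-.177-np.pi/2+1e-6)
c=optics.read_camera('side');crop(c,280,180,100,80,7,'pics/s8z.png')
c=optics.read_camera('wrist');crop(c,150,0,330,240,2.4,'pics/w8z.png')
E
```

```text
shift before turn [-31.2   0.2   1.1] turn -0.0021 shift after turn [-31.2   0.1   1.1] jaw now -1.7499 tilt [-1.5e-03  1.0e-04 -1.0e+00] t 17.0 F [-8.73  1.71  4.1 ] open 0.0001
```

View pics/s8z.png

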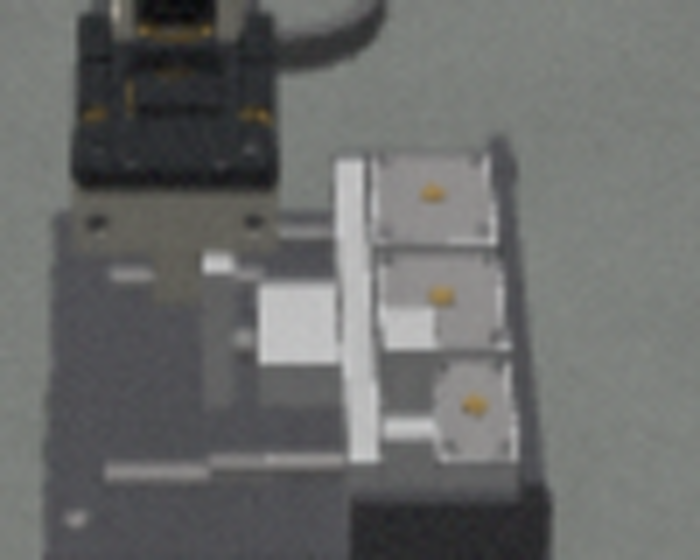

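View pics/w8z.png

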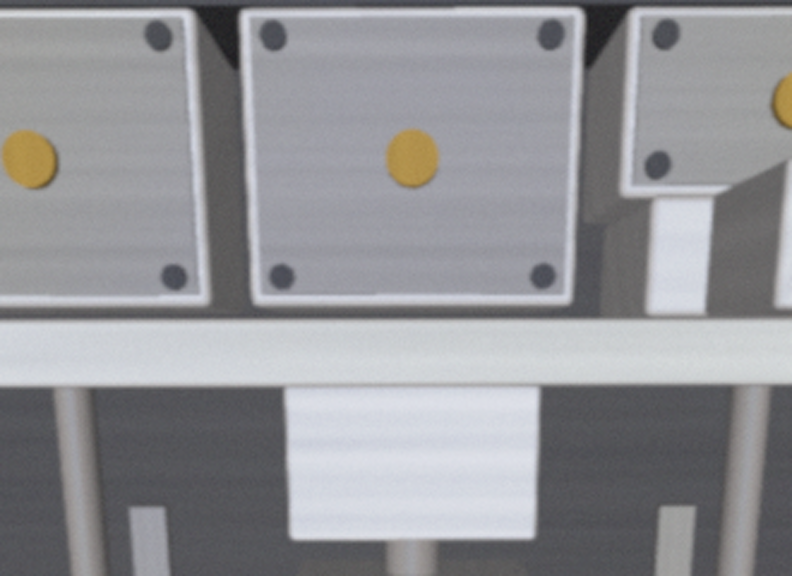

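The plate is flush on the spacer and the spacer is against the slim module. The push is about 9 N, so roughly 2 mm more is needed.

Request:
send_rows --targets '[[-1,[1,0,0],0],[-1,[0,0,0],0],[-1,[0,0,0],0],[-1,[0,0,0],0]]'

```text
t: 17.5
tool_pos: [0.5289, 0.1243, 0.0461]
orientation: [3.129, -0.281, -0.003]
force: [-9.1, 2.5, 4.5]
opening: 0.0003
```

Request:
send_rows --targets '[[-1,[1,0,0],0],[-1,[0,0,0],0],[-1,[0,0,0],0],[-1,[0,0,0],0]]'

```text
t: 17.9
tool_pos: [0.5298, 0.1242, 0.0461]
orientation: [3.129, -0.281, -0.003]
force: [-9.4, 1.5, 5.4]
opening: 0.0002
```

```bash
python3 - <<'E'
from m import *
from plant import optics,robot
fs=[]
for i in range(8):
    c=optics.read_camera('wrist' if i<6 else ('side' if i==6 else 'scene')); s=robot.read_state(); fs.append(s['force'])
    if i==5: crop(c,150,0,330,240,2.4,'pics/w9z.png'); cv2.imwrite('pics/w9.png',c['color'][:,:,::-1])
    if i==6: crop(c,280,180,100,80,7,'pics/s9z.png'); cv2.imwrite('pics/s9.png',c['color'][:,:,::-1])
    if i==7: crop(c,290,150,140,110,5.5,'pics/a9z.png')
fs=np.array(fs); print(fs.mean(0),fs.std(0),(fs@[-.984,.176,0]).round(1))
plan(.5157,.1266,.045,-.177-np.pi/2+1e-6)
E
```

```text
[-9.68414146  2.16930143  5.6289112 ] [0.47562826 0.48615879 0.57922941] [10.1 10.6  9.1 10.6  9.8  9.7  9.9  9.5]
shift before turn [-14.3   0.1   1.1] turn -0.002 shift after turn [-14.3   0.1   1.1] jaw now -1.7498 tilt [-2.e-03  2.e-04 -1.e+00] t 18.3 F [-9.39  1.65  5.3 ] open 0.0004
```

View pics/s9z.png

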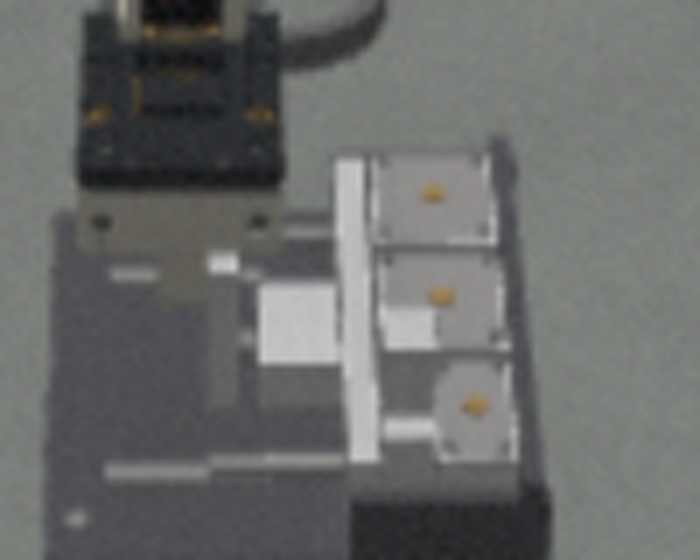

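View pics/a9z.png

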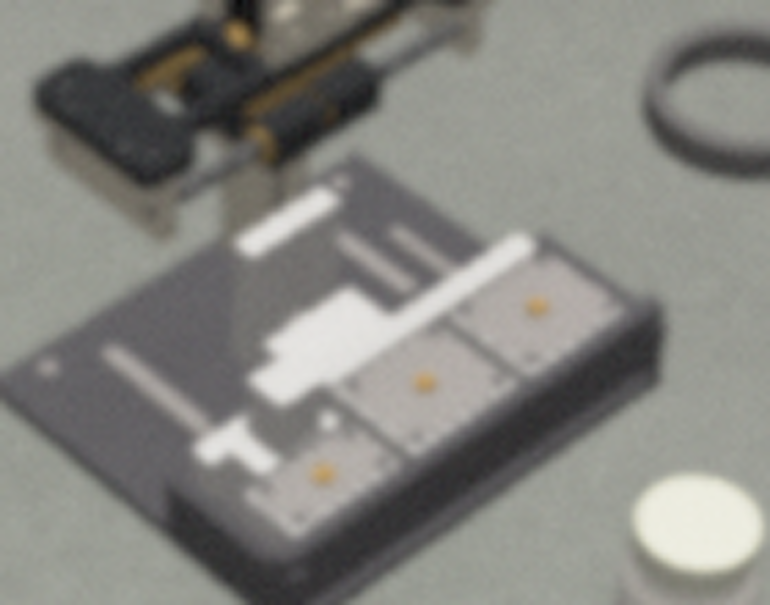

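View pics/w9.png

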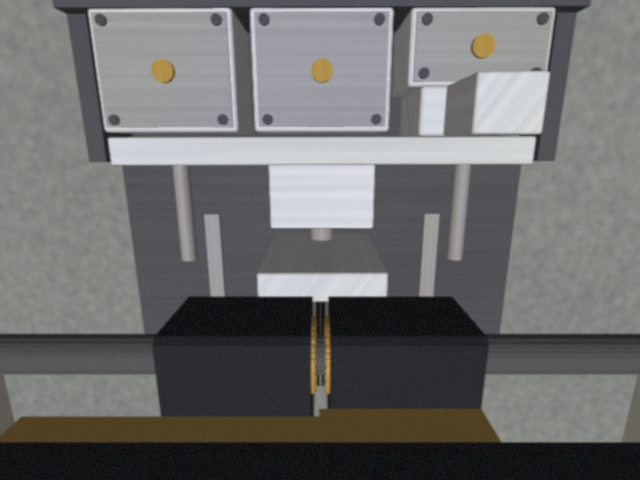

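The push averages 9.9 N with the handle about 5 mm in. The plate is flush, the spacer is square against the slim module, and nothing else has moved. Handing in.

```bash
python3 -c "
from plant import ticket,robot
print(ticket.close_job()); s=robot.read_state(); print(s['t'],s['force'],s['tool_pos'])"
```

```text
the job is handed in; nothing more can be done
None
the job is handed in; nothing more can be done
```

I set the white spacer upright on the chassis floor in front of the slim module (the one at chassis y = -65 mm) and let go. I then pushed the plate handle with the shut fingers and handed in at about 18.3 s of the 48 s, still pressing. The hand-in gave no verdict.

**Placing:** Before lowering, the wrist view put the held spacer 0.5 mm from the module's middle and within 0.005 rad of square. It touched the floor with about 6 N and stood free and square after release, with the plate not yet moved. I shifted it slightly while lowering and did not measure its position again afterwards, so the end position is judged from the pictures only.

**Pressing:** The push along chassis +x averaged 9.9 N (readings 9.1 to 10.6 N). The tool had gone about 14 mm since first contact, which fits roughly 10 mm of plate travel and 4 to 5 mm of handle travel. All three cameras showed the plate flush on the spacer, the spacer against the slim module, and the fingers well clear of it.

**Less certain:**
- **Handle travel:** the force points to about 5 mm and the distance to about 4.3 mm, close to the 4 mm lower limit.
- **Vertical force:** the tool also read about 5.6 N upward while pressing, probably friction at the handle, which I left alone.
- **Other things on the bench:** I saw nothing disturbed in the pictures, but I did not measure their positions.

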